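# Load a tray of compacts into its shelf lane and set the lane divider

### The job

Slide the closed-up divider of the display rack open, take the black tray of compacts from the bench and, keeping it level, slide it under the glass shelf into the lane between the fixed guide and the divider, fully home against the back stop and without knocking the glass. Then close the divider gently until it nips the tray against the fixed guide, and ease it back about half a centimetre so that the tray has a little play. Let go, and leave the other stock, the bin and the tin where they are.

Things in the scene. Friction and masses are not known exactly. Their poses are not given: they have to be found in the camera images.
- rack: fixed two-tier display rack. Origin: middle of the lower deck's front (robot-side) edge, at bench height; x into the rack, y left along its front, z up. White deck 180 deep (x 0 to 180), 600 wide, top 15 above the bench. Front rail x -6 to 0, flush with the deck top. 12 mm posts at the corners, y = +-288, x 12 and 174. Boxed stock fixed on the deck from y 210 to 270, 55 tall.
- back_stop (a point): on the front face of the rack's back stop, an aluminium bar along the deck's rear (rack x = 150), 22 tall from the deck; this point is half-way up, 26 above the bench. The tray's far end rests against it when home.
- shelf: fixed clear glass upper shelf of the rack, 180 x 600 x 8; origin and axes as the rack. Its front edge is straight above the deck's front edge (x = 0), underside 130 above the bench, top 138. A blue bin (y 182 to 288) and a green one (y -288 to -182) stand fixed on it, up to 217 above the bench.
- guide: lane guide: plain grey upright plate fixed on the deck, 4 thick, 50 tall, x 5 to 155; no tab. Flexes sideways 1 mm per 8 N and springs back. Origin: on the deck (15 above the bench), in the plate's mid-plane, over the deck's front edge; axes as the rack. Its place along the rack's y varies. The lane to fill is on its +y side; the tray 'stock' stands on its -y side.
- divider: sliding lane divider: grey upright plate, 4 thick, 17 to 67 above the bench, x -12 to 152, on the +y side of the lane. Slides along the rack's y, mid-plane from rack y = -30 to +120 (open); about 1.5 N friction holds it where left. Origin: plate's mid-plane, over the deck's front edge, at bench height; axes as the rack. Starts nearly closed, the lane narrower than the tray.
- divider_tab (a point): centre of the divider's finger tab, a grey upright block ahead of the deck's front edge: 12 thick (along the rack's y), 30 along x (x -42 to -12), 60 tall (15 to 75 above the bench); this point is 45 above the bench.
- tray_center (a point): centre of the tray to be loaded, half-way up: black open plastic tray with five compacts fixed in it, 150 long (its x) x 60 wide (its y) x 40 tall, 0.2 to 0.42 kg (2 to 5 N to slide it), same both ways round; lies flat on the bench, left or right of the middle.
- tray: the same tray, origin under its centre, axes as at tray_center.
- stock: bystander: a second, identical tray standing loose on the deck in the next lane, along the -y side of the guide. Origin under its centre.
- bin: bystander: small blue hopper-front bin of compacts, loose on the bench, 137 long (its x) x 105 wide x 76 tall, origin under its centre. It and the tray take the left and right places in either order.
- tin: bystander: low round metal tin, 70 diameter, 24 tall, loose on the bench ahead of the robot, between it and the rack. Origin under its centre.

How it is judged (in metres and radians):
On the way, in this order (a step that is already met when the one before it is completed fails the run):
1. the tray lies flat on the deck in the lane, home within 8 mm of the back stop (x of tray_center in the frame of rack above 0.067 m and z of tray_center in the frame of rack below 0.038 m and y of tray_center in the frame of guide above 0.03 m and y of tray_center in the frame of divider below -0.03 m), for 0.2 s.
2. the divider nips the tray against the fixed guide (at least 3 N) (contact force between each of divider, guide and tray above 3 N), for 0.02 s.
At the end, for the whole second after the job is handed in: The tray lies flat and still on the deck between guide and divider, within 8 mm of the back stop; the divider stands still, backed off so that the lane is 2 to 10 mm wider than the tray (all of step 1 and y of divider in the frame of guide between 0.066 and 0.074 m and linear speed of each of tray, divider below 0.01 m/s); the robot touches nothing.
It fails at once if the glass shelf knocked (over 3 N) (contact force between shelf and anything else above 3 N).
It fails at once if the tray squeezed hard by the divider (over 30 N) (contact force between divider and tray above 30 N).
It fails at once if the tray dropped or rammed on the rack (over 60 N) (contact force between rack and tray above 60 N).
It fails at once if the tray tipped by more than about 25 degrees (angle between tray's own z axis and vertical above 0.44 rad).
It fails at once if the bin or the tin moved over 20 mm, or the neighbouring tray over 10 mm (distance of any of bin, tin from where it was at the start of the episode above 0.02 m or distance of stock from where it was at the start of the episode above 0.01 m).
It also fails if it takes over 72 s, if anything falls off the work surface, if the arm or the gripper's body presses on something with over 40 N, if the wrist force passes 120 N, or if a joint passes its speed limit or range.

### The arm

A 6-joint arm with a two-finger parallel gripper is mounted at the origin on the work surface. World frame = base frame: x ahead of the robot, y to its left, z up, the work surface at z = 0. Lengths are in m, angles in degrees, forces in N, time in s.
With the tool pointing down it reaches from about 0.375 to 0.825 m from the base axis. Payload 5.5 kg.
Tool frame: the origin (TCP) lies between the finger pads; the fingertips stand 17 mm ahead of it and the grasp point (between the pads) lies 2 mm behind it; z points along the fingers, y is the direction in which the jaws open and shut (so a half turn about z gives the same grasp; the last joint's range is limited). The gripper opens to 85 mm and grips with 20 to 120 N. Pads are 22 mm wide; open, the fingers measure 114 mm over their backs; the gripper's body (76 mm by 85 mm) begins 54 mm behind the grasp point. The pads swing forward as they close: fully open they stand 13 mm farther back than shut.
Start: joints at [-66.75, 17.962, -2.699, 69.339, 0, 90], TCP at [0.237, -0.551, 0.248] pointing down, gripper open.
Joint ranges: [-152.73, 152.73], [-39.44, 99.34], [-58.76, 71.6], [-118.89, 123.64], [-81.53, 83.1], [-180, 180]. Speed limits (degrees/s): [136.94, 136.94, 172.46, 180, 180, 180].

### API

Orientations are given as a 3x3 rotation matrix whose columns are the frame's x, y, z axes.
In Python, from rig import bot gives the robot as it stands.
- The arm moves only by the tool apply_moves, never from a script. Its argument "motion" is a list that holds one entry, the list of rows, each a list of 7 numbers: the shift along the world's x, y, z in cm, then the turn, a rotation vector about the world's x, y, z in rad, then the opening, from 0 (shut) to 1 (fully open). A call has exactly 8 rows; each row is the pose to reach, as a shift and turn from the pose commanded when the call began; what a row does not reach only later rows make up. A row lasts 1/8 s, in which the tool goes at most 62.5 mm and 10.7 degrees, less where a joint would pass 70% of its speed; a pose out of reach is approached as far as the arm can. A call with a gripper value outside its range is refused whole. The fingers move at their own pace and stop on an object; "squeeze" is the grip in N (left out, the last holds). Time passes only in rows, so rows that repeat a pose let the fingers close, or fill a call up. It gives the time, the measured TCP pose, the force and the opening at its end, in the units of the state.
- bot.state(): the state, without advancing time (a new reading comes with each control period).
- bot.capture(name): name is "scene" or "top" or "wrist"; returns the picture (420x560x3 uint8, blue, green, red); there is no depth.
- bot.camera_params(name): a dict with "fx", "fy", "cx", "cy" (pixels), "k1" (the pictures are not rectified: a ray, as slopes to the right and down, at radius r is drawn at 1 + k1 r^2 times it, then the intrinsics apply), "R" (3x3) and "t" (3): a world point X has camera coordinates R X + t. Camera axes: x right, y down, z forward; pixel columns grow to the right and rows downward; lengths in m; the calibration is good to about 2 mm. A picture is of the moment at which its call begins: read the wrist's pose just before it. camera_params takes no time and is no camera call; for the wrist camera it gives the pose at the moment of the call.
- bot.hand_in(): hands the job in, once; it reports no verdict.
Trained networks look in the newest picture that a camera, given by its name, has taken for a name from the list of things; names that differ only in an ending like _2 or _b are one class to them, and where a whole thing is asked for, a point or a joint stands for the part that bears it (a point fixed in the world has none). Each returns a list of dicts, best first, with "score" (0 to 1); they miss things now and then, are a little off and sometimes report something else, mostly with a low value. They report only what shows in the picture. A call takes as long as a camera call.
- bot.spot_in(camera, target): "position" ([x, y, z] in m, in the coordinates of the camera as it stood for that picture, good to about 4 mm: the middle of the surface that is visible of it).
The state is a dict: "time_s": time; "joint_pos": joint angles; "dq": joint speeds; "joint_efforts": joint torques, N m; "eef_pos": TCP position; "eef_rot": TCP orientation; "wrist_force": force on the tool from outside, world axes, zero at the start; "torque": the same for the moment, N m; "width": opening from 0.0 (shut) to 1.0 (fully open).
Only numpy, scipy, OpenCV 4.12 (cv2) and the standard library are available. Lean on these libraries where they do the work, as an engineer would, in place of code of your own. Each camera call takes 0.05 s, during which the arm holds its last target. There are 200 camera calls.

## Working session

There is one attempt and no reset: what is moved stays moved. The work goes in short steps, Python scripts to look and compute and a tool call to move; the robot and the scene stay as the last step left them, time stands still between calls to the robot, and variables do not carry over. Pictures are saved under pics/ and viewed, about 8 in all and at most 12, crops included, and the job is handed in when it is done.

Besides the shell and the picture viewer there is one more tool, called as name(argument=value, ...), one argument or row to a line, values as JSON. apply_moves: Moves the arm, as the interface text tells. Its arguments: {"type":"object","properties":{"motion":{"type":"array"},"squeeze":{"type":"number"}},"required":["motion"]}

```bash
ls; mkdir -p pics
cat > h.py <<'E'
import numpy as np, cv2
from rig import bot
def c2w(cam,p,P=None):
    P=P or bot.camera_params(cam); R=np.array(P["R"]);t=np.array(P["t"])
    return R.T@(np.array(p)-t)
def ray_z(cam,u,v,z,P=None):
    "pixel -> world point on plane z"
    P=P or bot.camera_params(cam)
    K=np.array([[P["fx"],0,P["cx"]],[0,P["fy"],P["cy"]],[0,0,1.]])
    n=cv2.undistortPoints(np.array([[[u,v]]],float),K,np.array([P["k1"],0,0,0.]))[0,0]
    R=np.array(P["R"]);t=np.array(P["t"]);o=-R.T@t;d=R.T@np.array([n[0],n[1],1])
    return o+d*(z-o[2])/d[2]
def proj(cam,X,P=None):
    P=P or bot.camera_params(cam)
    K=np.array([[P["fx"],0,P["cx"]],[0,P["fy"],P["cy"]],[0,0,1.]])
    r,_=cv2.Rodrigues(np.array(P["R"],float))
    return cv2.projectPoints(np.array(X,float).reshape(-1,1,3),r,np.array(P["t"],float),K,np.array([P["k1"],0,0,0.]))[0].reshape(-1,2)
E
python3 - <<'E'
from h import *
np.set_printoptions(precision=4,suppress=True)
for c in ["scene","top"]:
    im=bot.capture(c); cv2.imwrite(f"pics/{c}0.png",im)
    for n in ["rack","back_stop","shelf","guide","divider","divider_tab","tray","stock","bin","tin"]:
        print(c,n,[(round(d["score"],2),c2w(c,d["position"]).round(3)) for d in bot.spot_in(c,n)[:3]])
s=bot.state();print(s["time_s"],s["eef_pos"],s["eef_rot"],s["width"])
E
```

```text
pics
scene rack [(0.58, array([ 0.638, -0.08 ,  0.142]))]
scene back_stop [(0.9, array([ 0.634, -0.074,  0.14 ]))]
scene shelf [(0.72, array([ 0.651, -0.076,  0.141]))]
scene guide []
scene divider [(0.73, array([ 0.549, -0.026,  0.048]))]
scene divider_tab [(0.88, array([ 0.548, -0.03 ,  0.046])), (0.26, array([ 0.422, -0.264,  0.036]))]
scene tray [(0.84, array([ 0.422, -0.267,  0.039]))]
scene stock [(0.58, array([ 0.569, -0.107,  0.044]))]
scene bin [(0.66, array([0.427, 0.247, 0.042])), (0.41, array([ 0.576, -0.062,  0.049]))]
scene tin [(0.69, array([0.428, 0.024, 0.021])), (0.27, array([ 0.638, -0.08 ,  0.143]))]
top rack [(0.88, array([ 0.648, -0.003,  0.134])), (0.33, array([ 0.55 , -0.025,  0.066]))]
top back_stop [(0.8, array([ 0.652, -0.002,  0.137])), (0.42, array([ 0.55 , -0.027,  0.066]))]
top shelf [(0.72, array([ 0.651, -0.007,  0.136]))]
top guide [(0.65, array([ 0.648, -0.004,  0.136]))]
top divider [(0.69, array([ 0.55 , -0.022,  0.07 ]))]
top divider_tab []
top tray []
top stock [(0.51, array([ 0.563, -0.095,  0.05 ]))]
top bin [(0.8, array([0.421, 0.25 , 0.039]))]
top tin [(0.96, array([0.43 , 0.029, 0.022]))]
1.1 [ 0.2368 -0.5513  0.2483] [[ 0.9188  0.3948  0.    ]
 [ 0.3948 -0.9188  0.    ]
 [ 0.     -0.     -1.    ]] 0.9962992570917785
```

View pics/scene0.png

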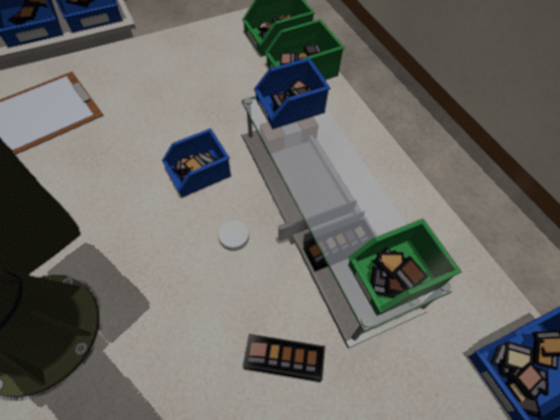

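View pics/top0.png

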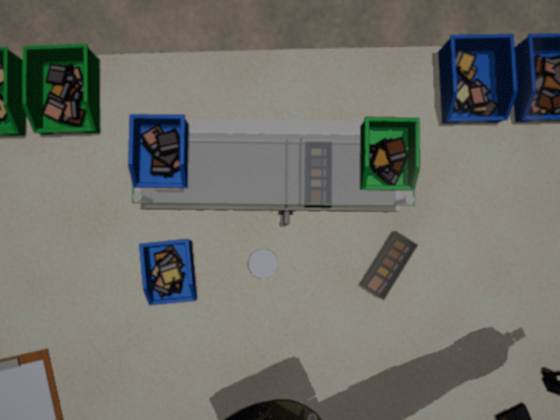

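The views show the rack nearly square to the robot, the divider tab at (285,217) in top, the tray at (388,265) turned, the tin at (263,263) and the bin on the left. Next I'll enlarge the rack and tray area.

Run:
```python
import cv2
im=cv2.imread("pics/top0.png")[110:310,235:435]
cv2.imwrite("pics/c1.png",cv2.convertScaleAbs(cv2.resize(im,(800,800),interpolation=cv2.INTER_CUBIC)[:600*800//800+200],alpha=1.5)[0:800] if 0 else cv2.convertScaleAbs(cv2.resize(im[:,:],(600,600),interpolation=cv2.INTER_CUBIC),alpha=1.6))
```

```text
(no output)
```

View pics/c1.png

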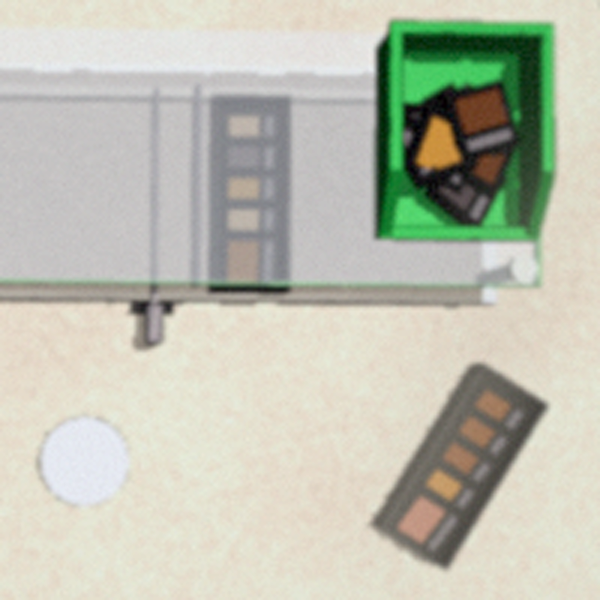

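The crop shows the tray's corners, the divider plate at crop x≈155, the guide at ≈196, and the glass front edge from (0,283) to (540,286). Now I'll turn these into positions.

Run:
```python
from h import *
np.set_printoptions(precision=4,suppress=True)
P=bot.camera_params("top")
f=lambda u,v,z:ray_z("top",235+u/3,110+v/3,z,P)[:2]
tc=np.array([f(*c,.04) for c in [(478,364),(547,407),(445,567),(372,522)]])
print("tray",tc.mean(0),[np.linalg.norm(tc[i]-tc[i-1]) for i in range(4)],np.degrees(np.arctan2(*((tc[0]+tc[1]-tc[2]-tc[3])[::-1]))))
a,b=f(0,283,.138),f(540,286,.138);print("glass",a,b,np.degrees(np.arctan2(*(a-b)))*1)
a,b=f(0,300,.015),f(480,303,.015);print("rail",a,b)
print("guide",f(194,285,.065),f(198,90,.065),"div",f(154,290,.067),f(156,95,.067),"tab",f(155,305,.075),f(155,343,.075),f(148,325,.075),f(162,325,.075))
print("glass ends",ray_z("top",133,206,.138,P),ray_z("top",415,206,.138,P))
print("C",-np.array(P["R"]).T@np.array(P["t"]))
print("stock",f(210,285,.055),f(290,285,.055),f(210,97,.055))
P=bot.camera_params("wrist");s=bot.state();R=s["eef_rot"];C=-np.array(P["R"]).T@np.array(P["t"])
print("wrist cam in tool",np.array(R).T@(C-np.array(s["eef_pos"])),np.array(P["R"])@np.array(R),P["fx"])
```

```text
tray [ 0.4216 -0.2594] [np.float64(0.1461377215564687), np.float64(0.0625132529441733), np.float64(0.1457398372868089), np.float64(0.06552996078334701)] -35.572785813545025
glass [0.565  0.0829] [ 0.5516 -0.2999] 2.010898163929703
rail [0.5597 0.091 ] [ 0.5462 -0.2852]
guide [ 0.564  -0.0581] [ 0.7117 -0.066 ] div [ 0.561  -0.0279] [ 0.7084 -0.034 ] tab [ 0.5493 -0.028 ] [ 0.521  -0.0271] [ 0.5346 -0.0223] [ 0.5342 -0.0328]
glass ends [0.5679 0.2989 0.138 ] [ 0.5501 -0.2998  0.138 ]
C [0.4902 0.0107 1.2819]
stock [ 0.5642 -0.0708] [ 0.5624 -0.1315] [ 0.7078 -0.0756]
wrist cam in tool [ 0.0731  0.     -0.1254] [[ 0.0007  1.      0.001 ]
 [-0.9575  0.0009 -0.2884]
 [-0.2884 -0.0007  0.9575]] 370.4676993099046
```

```bash
cat >> h.py <<'E'
from scipy.spatial.transform import Rotation as Rn
YAW=-2.0; O=np.array([.562,0.,0.])
def rk(x,y,z,yaw=None):   # rack mm -> world m
    a=np.radians(YAW if yaw is None else yaw);return O+np.array([np.cos(a)*x-np.sin(a)*y,np.sin(a)*x+np.cos(a)*y,z])/1000
def ori(th,yaw):  # tilt fwd th, heading yaw; tool y = -left
    return (Rn.from_euler('z',yaw,degrees=True)*Rn.from_euler('y',-th,degrees=True)).as_matrix()@np.diag([1,-1,-1.])
def plan(grasp,th,yaw):
    s=bot.state();R=ori(th,yaw);tcp=np.array(grasp)+.002*R[:,2];R0=np.array(s["eef_rot"])
    print("shift cm",((tcp-s["eef_pos"])*100).round(2),"rotvec",Rn.from_matrix(R@R0.T).as_rotvec().round(4),"t",round(s["time_s"],2),"zaxis",R[:,2].round(3))
E
python3 - <<'E'
from h import *
g=rk(-30,-28,48);R=ori(45,-2);print(R,g)
plan(g-.1*R[:,2],45,-2)
E
```

```text
[[ 0.70667603 -0.0348995   0.70667603]
 [-0.02467767 -0.99939083 -0.02467767]
 [ 0.70710678  0.         -0.70710678]] [ 0.53104109 -0.02693596  0.048     ]
shift cm [ 22.49  52.67 -13.1 ] rotvec [ 0.1459 -0.7779 -0.4177] t 1.1 zaxis [ 0.707 -0.025 -0.707]
```

apply_moves(
  motion=[
    [[3, 6, 0, 0.02, -0.1, -0.05, 1], [6, 12, 0, 0.04, -0.2, -0.1, 1], [9, 18, 0, 0.06, -0.3, -0.15, 1], [11.5, 24, 0, 0.07, -0.4, -0.2, 1], [14, 30, 0, 0.09, -0.5, -0.25, 1], [16, 36, 0, 0.11, -0.6, -0.3, 1], [18, 42, -2, 0.13, -0.7, -0.36, 1], [20, 48, -5, 0.1459, -0.7779, -0.4177, 1]],
  ],
)

```text
time_s: 2.1
eef_pos: [0.4491, -0.1112, 0.2534]
eef_rot: [[0.733, -0.028, 0.679], [-0.027, -1.0, -0.012], [0.679, -0.009, -0.734]]
wrist_force: [0.8, -0.7, -1.2]
width: 1.001
```

Run:
```python
from h import *
g=rk(-30,-28,48);R=ori(45,-2)
plan(g-.07*R[:,2],45,-2); s=bot.state(); print(s["joint_pos"],s["eef_pos"],s["wrist_force"])
im=bot.capture("wrist");P=bot.camera_params("wrist");cv2.imwrite("pics/w1.png",im)
for n in ["divider_tab","divider","guide","tin","stock","back_stop"]:
    print(n,[(round(d["score"],2),c2w("wrist",d["position"],P).round(3)) for d in bot.spot_in("wrist",n)[:2]])
```

```text
shift cm [  3.39   8.6  -15.73] rotvec [-0.0104 -0.0382 -0.007 ] t 2.1 zaxis [ 0.707 -0.025 -0.707]
[-24.46959698 -28.02230416 -58.5964855   19.07652321  15.67113586
 163.13333322] [ 0.44907392 -0.11121063  0.25341316] [ 0.7779649  -0.70070376 -1.16150501]
divider_tab [(0.62, array([ 0.547, -0.02 ,  0.059])), (0.23, array([ 0.582, -0.09 ,  0.05 ]))]
divider [(0.68, array([ 0.547, -0.018,  0.051]))]
guide [(0.7, array([ 0.59 , -0.051,  0.033]))]
tin [(0.66, array([0.439, 0.004, 0.025]))]
stock [(0.74, array([ 0.581, -0.09 ,  0.047]))]
back_stop [(0.88, array([ 0.624, -0.092,  0.141]))]
```

View pics/w1.png

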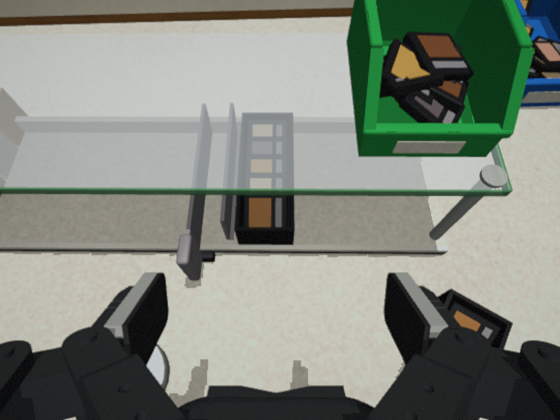

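The wrist view shows the tab at (190,252), the guide at (228,225), the stock at (267,220) and the glass edge at row ≈190. Joint 6 is near its limit this way round, so I'll flip the hand half a turn before gripping the tab.

apply_moves(
  motion=[
    [[1, 2, -1, -0.12, 0, 0.13, 1], [2, 4, -2, -0.245, 0, 0.265, 1], [3, 6, -3, -0.365, 0, 0.395, 1], [4, 8, -4, -0.49, 0.01, 0.53, 1], [5, 8, -5, -0.61, 0.01, 0.66, 1], [5, 8, -5, -0.73, 0.01, 0.79, 1], [5, 8, -5, -0.855, 0.015, 0.925, 1], [5, 8, -5, -0.978, 0.017, 1.057, 1]],
  ],
)

```text
time_s: 3.45
eef_pos: [0.5096, -0.0351, 0.2138]
eef_rot: [[0.132, 0.746, 0.653], [0.988, -0.154, -0.024], [0.083, 0.648, -0.757]]
wrist_force: [0.2, 0.3, -0.5]
width: 0.999
```

```bash
cat >> h.py <<'E'
def planf(grasp,th,yaw):
    s=bot.state();R=ori(th,yaw)@np.diag([-1,-1,1.]);tcp=np.array(grasp)+.002*R[:,2];R0=np.array(s["eef_rot"])
    print("shift cm",((tcp-s["eef_pos"])*100).round(2),"rotvec",Rn.from_matrix(R@R0.T).as_rotvec().round(4),"t",round(s["time_s"],2),"q",np.round(s["joint_pos"],1),"F",np.round(s["wrist_force"],1),"w",round(s["width"],3))
E
python3 - <<'E'
from h import *
g=rk(-30,-28,48);R=ori(40,-2)
planf(g-.07*R[:,2],40,-2)
E
```

```text
shift cm [ -2.22   0.97 -11.37] rotvec [-1.0995  0.0494  1.2944] t 3.45 q [ -5.2 -18.7 -58.7   9.2   2.   94.9] F [ 0.2  0.3 -0.5] w 0.999
```

apply_moves(
  motion=[
    [[0, 1, 0, -0.116, 0, 0.137, 1], [0, 1, 0, -0.232, 0.01, 0.274, 1], [0, 1, 0, -0.35, 0.015, 0.41, 1], [0, 1, -1, -0.465, 0.02, 0.548, 1], [0, 1, -2, -0.58, 0.026, 0.685, 1], [-1, 1, -3, -0.7, 0.03, 0.82, 1], [-1, 1, -4, -0.815, 0.036, 0.96, 1], [-1, 1, -5, -0.93, 0.042, 1.095, 1]],
  ],
)

```text
time_s: 4.45
eef_pos: [0.5162, -0.0264, 0.1811]
eef_rot: [[-0.751, 0.237, 0.617], [0.285, 0.958, -0.02], [-0.596, 0.161, -0.787]]
wrist_force: [0.5, -0.9, 0.3]
width: 0.997
```

Run:
```python
from h import *
g=rk(-30,-28,48);R=ori(40,-2)
planf(g-.06*R[:,2],40,-2);planf(g,40,-2)
```

```text
shift cm [-2.25  0.08 -8.86] rotvec [-0.1673 -0.0271  0.2026] t 4.45 q [ -3.6 -13.8 -58.7   7.    1.1  13.8] F [ 0.5 -0.9  0.3] w 0.997
shift cm [  1.61  -0.06 -13.46] rotvec [-0.1673 -0.0271  0.2026] t 4.45 q [ -3.6 -13.8 -58.7   7.    1.1  13.8] F [ 0.5 -0.9  0.3] w 0.997
```

apply_moves(
  motion=[
    [[0, 0, -2, -0.08, -0.01, 0.1, 1], [-0.5, 0, -4, -0.167, -0.027, 0.2, 1], [-1, 0, -5, -0.167, -0.027, 0.2, 1], [-1, 0, -6, -0.167, -0.027, 0.2, 1], [-1, 0, -7, -0.167, -0.027, 0.2, 1], [-1, 0, -8, -0.167, -0.027, 0.2, 1], [-1, 0, -9, -0.167, -0.027, 0.2, 1], [-1, 0, -9, -0.167, -0.027, 0.2, 1]],
  ],
)

```text
time_s: 5.45
eef_pos: [0.549, -0.0258, 0.1207]
eef_rot: [[-0.805, 0.035, 0.592], [0.032, 0.999, -0.016], [-0.592, 0.006, -0.806]]
wrist_force: [-1.0, 0.2, 0.5]
width: 0.999
```

Run:
```python
from h import *
s=bot.state();print(s["eef_pos"])
g=rk(-30,-28,48)
planf(g,40,-2)
im=bot.capture("scene");cv2.imwrite("pics/s2.png",cv2.resize(im[130:400,100:460],None,fx=2,fy=2,interpolation=cv2.INTER_CUBIC))
```

```text
[ 0.54897963 -0.02583869  0.12073103]
shift cm [-1.67 -0.11 -7.43] rotvec [-0.0078 -0.0644  0.0002] t 5.45 q [ -3.3  -2.6 -58.7  -2.4   1.   -0.8] F [-1.   0.2  0.5] w 0.999
```

View pics/s2.png

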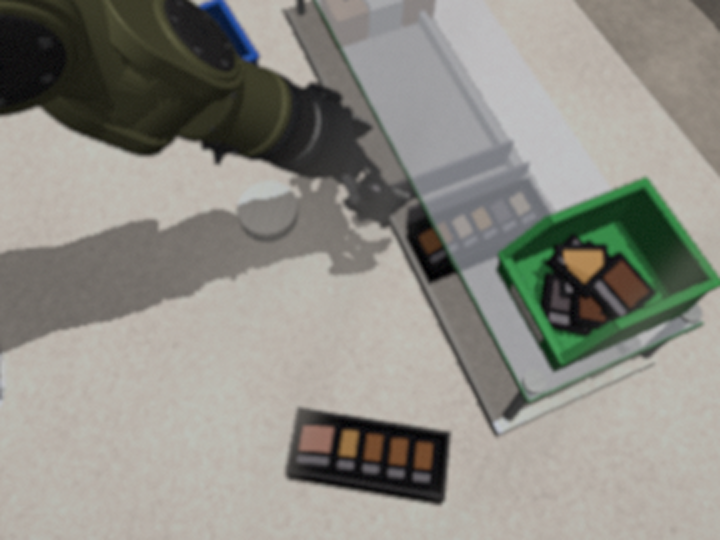

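```bash
cat >> h.py <<'E'
from scipy.optimize import least_squares
D=[(17.962,-2.699,69.339,.6000,.2483),(-18.7,-58.7,9.2,.5108,.2138),(-13.8,-58.7,7.0,.5169,.1811),(-2.6,-58.7,-2.4,.5496,.1207)]
def fk(p,q2,q3,q4):
    a,h,L2,b,L3,c,L4=p;A=np.radians(q2)+b;B=np.radians(q2-q3)+c;C=np.radians(q2-q3+q4)
    return a+L2*np.sin(A)+L3*np.cos(B)+L4*np.cos(C),h+L2*np.cos(A)-L3*np.sin(B)-L4*np.sin(C)
def fit(D=D):
    f=lambda p:[e for d in D for e in np.subtract(fk(p,*d[:3]),d[3:])*1000]+list((np.array(p)-[0,.3,.3,0,.3,0,.25])*.5)
    r=least_squares(f,[0,.3,.3,0,.3,0,.25]);return r.x,r.fun
E
python3 - <<'E'
from h import *
np.set_printoptions(precision=3,suppress=True)
p,res=fit();print(p,res)
# feasible min tilt->? for given (r,z) list q for tilts
def ik(r,z,th):
    best=None
    for s in [(0,0),(20,-40),(20,-20),(40,20)]:
        f=lambda q:np.r_[np.subtract(fk(p,q[0],q[1],90-th-q[0]+q[1]),(r,z))*1000]
        o=least_squares(f,s)
        if o.cost<1:return np.r_[o.x,90-th-o.x[0]+o.x[1]]
for r,z in [(.532,.047),(.46,.13),(.43,.025),(.43,.15),(.575,.04),(.51,.04),(.38,.1)]:
    for th in (0,15,25,35,45): print(r,z,th,ik(r,z,th))
E
```

```text
[ 0.006  0.275  0.512  0.005  0.441 -0.18   0.434] [ 0.    -0.    -0.06   0.077  0.082 -0.114 -0.022  0.037  0.003 -0.012
  0.106  0.002  0.071 -0.09   0.092]
0.532 0.047 0 [ 20.31  -28.309  41.38 ]
0.532 0.047 15 [ 11.088 -44.03   19.882]
0.532 0.047 25 [  7.009 -54.263   3.728]
0.532 0.047 35 [  5.981 -64.198 -15.18 ]
0.532 0.047 45 [ 10.662 -73.577 -39.239]
0.46 0.13 0 [  7.682 -32.281  50.037]
0.46 0.13 15 [ -3.646 -46.461  32.185]
0.46 0.13 25 [-10.21  -56.011  19.199]
0.46 0.13 35 [-15.214 -65.649   4.565]
0.46 0.13 45 [-16.943 -75.422 -13.479]
0.43 0.025 0 [ 12.745 -43.124  34.131]
0.43 0.025 15 [  3.425 -57.676  13.899]
0.43 0.025 25 [ -0.425 -67.441  -2.017]
0.43 0.025 35 [  0.174 -77.29  -22.463]
0.43 0.025 45 [ 13.167 -87.366 -55.532]
0.43 0.15 0 [  3.329 -34.258  52.413]
0.43 0.15 15 [ -8.658 -47.761  35.897]
0.43 0.15 25 [-16.004 -56.924  24.081]
0.43 0.15 35 [-22.301 -66.228  11.073]
0.43 0.15 45 [-26.351 -75.74   -4.39 ]
0.575 0.04 0 [ 24.746 -22.504  42.75 ]
0.575 0.04 15 [ 15.722 -38.888  20.39 ]
0.575 0.04 25 [ 11.849 -49.365   3.786]
0.575 0.04 35 [ 10.912 -59.353 -15.265]
0.575 0.04 45 [ 14.951 -68.523 -38.475]
0.51 0.04 0 [ 18.816 -31.738  39.447]
0.51 0.04 15 [  9.672 -47.181  18.148]
0.51 0.04 25 [  5.724 -57.296   1.98 ]
0.51 0.04 35 [  5.085 -67.179 -17.264]
0.51 0.04 45 [ 11.001 -76.586 -42.586]
0.38 0.1 0 [  1.169 -44.135  44.697]
0.38 0.1 15 [-10.984 -57.244  28.74 ]
0.38 0.1 25 [-18.395 -66.175  17.221]
0.38 0.1 35 [-24.503 -75.307   4.196]
0.38 0.1 45 [-27.034 -84.862 -12.829]
```

Run:
```python
from h import *
g=rk(-32,-28,54);R=ori(23,-2)
planf(g-.05*R[:,2],23,-2);planf(g,23,-2)
```

```text
shift cm [-3.87 -0.04 -2.3 ] rotvec [0.0027 0.2327 0.001 ] t 5.5 q [ -3.3  -2.6 -58.7  -2.4   1.   -0.8] F [ 0.  -0.2  0.5] w 1.004
shift cm [-1.92 -0.11 -6.9 ] rotvec [0.0027 0.2327 0.001 ] t 5.5 q [ -3.3  -2.6 -58.7  -2.4   1.   -0.8] F [ 0.  -0.2  0.5] w 1.004
```

apply_moves(
  motion=[
    [[-1.5, 0, -0.5, 0, 0.08, 0, 1], [-3, 0, -1.2, 0.002, 0.16, 0.001, 1], [-3.9, 0, -2.3, 0.0027, 0.2327, 0.001, 1], [-3.9, 0, -2.3, 0.0027, 0.2327, 0.001, 1], [-3.2, -0.1, -4, 0.0027, 0.2327, 0.001, 1], [-2.5, -0.1, -5.5, 0.0027, 0.2327, 0.001, 1], [-1.9, -0.1, -6.9, 0.0027, 0.2327, 0.001, 1], [-1.9, -0.1, -6.9, 0.0027, 0.2327, 0.001, 1]],
  ],
)

```text
time_s: 6.5
eef_pos: [0.5296, -0.0269, 0.052]
eef_rot: [[-0.92, 0.035, 0.391], [0.032, 0.999, -0.014], [-0.391, -0.0, -0.92]]
wrist_force: [-0.1, -0.4, 0.0]
width: 0.994
```

Run:
```python
from h import *
g=rk(-32,-28,54)
planf(g,23,-2);print(bot.state()["eef_pos"])
im=bot.capture("wrist");P=bot.camera_params("wrist");cv2.imwrite("pics/w2.png",im)
for n in ["divider_tab","divider"]:
    print(n,[(round(d["score"],2),c2w("wrist",d["position"],P).round(3)) for d in bot.spot_in("wrist",n)[:2]])
```

```text
shift cm [0.02 0.   0.01] rotvec [0.0001 0.0006 0.0001] t 6.5 q [ -3.2   6.9 -52.    8.1   0.5  -1.1] F [-0.1 -0.4  0. ] w 0.994
[ 0.52961038 -0.02694083  0.05204183]
divider_tab [(0.73, array([ 0.522, -0.03 ,  0.056]))]
divider [(0.93, array([ 0.521, -0.023,  0.054]))]
```

View pics/w2.png

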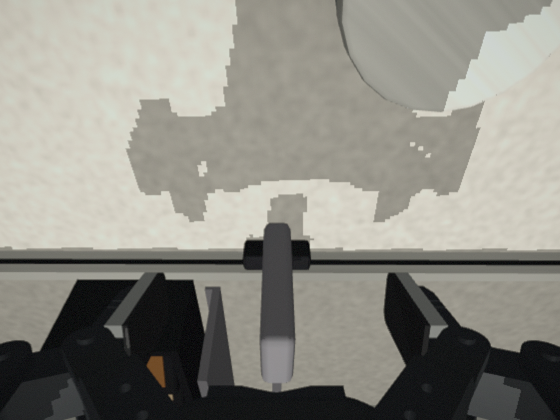

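The tab sits centred between the open pads in this view (column ≈277), with the guide at column ≈215. Closing on it.

apply_moves(
  motion=[
    [[0, 0, 0, 0, 0, 0, 0], [0, 0, 0, 0, 0, 0, 0], [0, 0, 0, 0, 0, 0, 0], [0, 0, 0, 0, 0, 0, 0], [0, 0, 0, 0, 0, 0, 0], [0, 0, 0, 0, 0, 0, 0], [0, 0.5, 0, 0, 0, 0, 0], [0, 1, 0, 0, 0, 0, 0]],
  ],
  squeeze=25,
)

```text
time_s: 7.65
eef_pos: [0.5306, -0.017, 0.0529]
eef_rot: [[-0.919, 0.036, 0.392], [0.033, 0.999, -0.015], [-0.392, -0.001, -0.92]]
wrist_force: [2.0, -2.0, -0.3]
width: 0.138
```

apply_moves(
  motion=[
    [[0.05, 1.5, 0, 0, 0, 0, 0], [0.1, 3, 0, 0, 0, 0, 0], [0.15, 4.5, 0, 0, 0, 0, 0], [0.2, 6, 0, 0, 0, 0, 0], [0.25, 7.5, 0, 0, 0, 0, 0], [0.3, 9, 0, 0, 0, 0, 0], [0.35, 10, 0, 0, 0, 0, 0], [0.35, 10.2, 0, 0, 0, 0, 0]],
  ],
)

```text
time_s: 8.65
eef_pos: [0.5346, 0.0866, 0.053]
eef_rot: [[-0.919, 0.034, 0.393], [0.031, 0.999, -0.013], [-0.393, -0.0, -0.92]]
wrist_force: [7.6, -1.9, -6.7]
width: 0.136
```

apply_moves(
  motion=[
    [[0, 0, 0, 0, 0, 0, 1], [0, 0, 0, 0, 0, 0, 1], [0, 0, 0, 0, 0, 0, 1], [0, 0, 0, 0, 0, 0, 1], [-0.8, 0, 2, 0, 0, 0, 1], [-1.7, 0, 4, 0, 0, 0, 1], [-2.5, 0, 6, 0, 0, 0, 1], [-3.5, 0, 9, 0, 0, 0, 1]],
  ],
)

```text
time_s: 9.65
eef_pos: [0.4977, 0.0847, 0.1428]
eef_rot: [[-0.92, 0.035, 0.39], [0.032, 0.999, -0.014], [-0.39, -0.0, -0.921]]
wrist_force: [0.9, 0.1, -0.0]
width: 0.998
```

Run:
```python
from h import *
s=bot.state();print(s["eef_pos"],s["width"],s["time_s"])
im=bot.capture("scene");cv2.imwrite("pics/s3.png",im)
for n in ["divider_tab","divider","tray","guide","stock"]:
    print(n,[(round(d["score"],2),c2w("scene",d["position"]).round(3)) for d in bot.spot_in("scene",n)[:2]])
a=np.radians(-35.6);u=np.array([np.cos(a),np.sin(a),0])
c=np.array([.4216,-.2594,0]);g=c-u*.062+[0,0,.027];print("grasp",g,"r",np.hypot(*g[:2]))
planf(g+[0,0,.13],12,-35.6);planf(g,12,-35.6)
```

```text
[0.49772576 0.08465725 0.14277627] 0.9984912505960654 9.65
divider_tab [(0.95, array([0.552, 0.085, 0.044])), (0.26, array([ 0.571, -0.104,  0.045]))]
divider [(0.81, array([0.553, 0.086, 0.048]))]
tray [(0.96, array([ 0.426, -0.263,  0.037]))]
guide [(0.45, array([ 0.578, -0.061,  0.051]))]
stock [(0.7, array([ 0.569, -0.107,  0.045]))]
grasp [ 0.37118775 -0.22330838  0.027     ] r 0.43318238487360927
shift cm [-12.68 -30.83   1.32] rotvec [ 0.0632  0.1843 -0.5843] t 9.95 q [ 13.4  -3.9 -47.6  24.   -6.   14.2] F [-0.6 -0.7 -0.6] w 1.001
shift cm [-12.68 -30.83 -11.68] rotvec [ 0.0632  0.1843 -0.5843] t 9.95 q [ 13.4  -3.9 -47.6  24.   -6.   14.2] F [-0.6 -0.7 -0.6] w 1.001
```

apply_moves(
  motion=[
    [[-2, -5, 1.3, 0.01, 0.03, -0.1, 1], [-4, -10, 1.3, 0.02, 0.06, -0.2, 1], [-6, -15, 1.3, 0.03, 0.1, -0.3, 1], [-8.2, -20, 1.3, 0.043, 0.13, -0.4, 1], [-10.3, -25, 1.3, 0.053, 0.16, -0.5, 1], [-12.7, -30.8, 1.3, 0.0632, 0.1843, -0.5843, 1], [-12.7, -30.8, 1.3, 0.0632, 0.1843, -0.5843, 1], [-12.7, -30.8, 1.3, 0.0632, 0.1843, -0.5843, 1]],
  ],
)

```text
time_s: 10.95
eef_pos: [0.3712, -0.2227, 0.1547]
eef_rot: [[-0.795, 0.583, 0.169], [0.57, 0.813, -0.12], [-0.207, 0.001, -0.978]]
wrist_force: [0.2, 0.9, 0.2]
width: 0.998
```

Run:
```python
from h import *
s=bot.state();print(s["eef_pos"])
P=bot.camera_params("wrist");im=bot.capture("wrist");cv2.imwrite("pics/w3.png",im)
for n in ["tray"]:
    print(n,[(round(d["score"],2),c2w("wrist",d["position"],P).round(3)) for d in bot.spot_in("wrist",n)[:2]])
c=np.array([.4216,-.2594,0]);g=c-np.array([np.cos(np.radians(-35.6)),np.sin(np.radians(-35.6)),0])*.062+[0,0,.027]
planf(g,12,-35.6)
import json;json.dump({k:np.array(v).tolist() for k,v in P.items()},open("P3.json","w"))
```

```text
[ 0.37117227 -0.22270641  0.15466457]
tray [(0.79, array([ 0.403, -0.253,  0.034]))]
shift cm [ -0.03  -0.18 -13.  ] rotvec [-0.0006  0.0001 -0.0023] t 11.05 q [-30.   -6.  -43.8  40.3  -1.1   5.3] F [-0.2  0.6  0.5] w 1.001
```

View pics/w3.png

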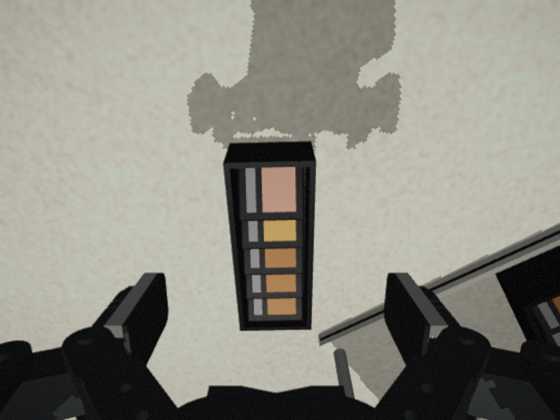

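The tray's top rim corners are at about (224,164), (315,163), (311,328) and (240,329), so it sits slightly off the hand's centre (column ≈270 against 280).

Run:
```python
from h import *
import json
P=json.load(open("P3.json"));P["R"]=np.array(P["R"]);P["t"]=np.array(P["t"])
c=np.array([ray_z("wrist",*p,.04,P)[:2] for p in [(224,164),(315,163),(311,328),(240,329)]])
n=(c[0]+c[1])/2;f=(c[2]+c[3])/2;yaw=np.degrees(np.arctan2(*(f-n)[::-1]))
print(n,f,yaw,np.linalg.norm(f-n),np.linalg.norm(c[0]-c[1]),np.linalg.norm(c[2]-c[3]),c.mean(0))
u=(f-n)/np.linalg.norm(f-n);g=np.r_[c.mean(0)-u*.062,.027];planf(g,12,yaw);print(u)
```

```text
[ 0.36089831 -0.22035986] [ 0.48216867 -0.30248988] -34.10771256799753 0.1464644720622632 0.05831136982065313 0.05898308051978101 [ 0.42153349 -0.26142487]
shift cm [ -0.12  -0.52 -13.  ] rotvec [-0.0006  0.0001  0.0238] t 11.05 q [-30.   -6.  -43.8  40.3  -1.1   5.3] F [-0.2  0.6  0.5] w 1.001
[ 0.82798486 -0.56075045]
```

apply_moves(
  motion=[
    [[-0.1, -0.5, -3, 0, 0, 0.024, 1], [-0.1, -0.5, -6, 0, 0, 0.024, 1], [-0.1, -0.5, -9, 0, 0, 0.024, 1], [-0.1, -0.5, -11.5, 0, 0, 0.024, 1], [-0.1, -0.5, -13, 0, 0, 0.024, 1], [-0.1, -0.5, -13.6, 0, 0, 0.024, 1], [-0.1, -0.5, -13.6, 0, 0, 0.024, 0.5], [-0.1, -0.5, -13.6, 0, 0, 0.024, 0.5]],
  ],
  squeeze=70,
)

```text
time_s: 12.05
eef_pos: [0.3714, -0.2277, 0.0206]
eef_rot: [[-0.809, 0.561, 0.174], [0.549, 0.828, -0.117], [-0.21, 0.001, -0.978]]
wrist_force: [-0.4, 1.4, -1.0]
width: 0.693
```

apply_moves(
  motion=[
    [[0, 0, 0, 0, 0, 0, 0.5], [0, 0, 0, 0, 0, 0, 0.5], [0, 0, 0, 0, 0, 0, 0.5], [0, 0, 1, 0, 0, 0, 0.5], [0, 0, 2.5, 0, 0, 0, 0.5], [0, 0, 4, 0, 0, 0, 0.5], [0, 0, 6, 0, 0, 0, 0.5], [0, 0, 6, 0, 0, 0, 0.5]],
  ],
)

```text
time_s: 13.05
eef_pos: [0.3719, -0.229, 0.0815]
eef_rot: [[-0.808, 0.563, 0.176], [0.55, 0.827, -0.119], [-0.212, 0.0, -0.977]]
wrist_force: [0.2, 0.5, -2.9]
width: 0.695
```

Run:
```python
from h import *
s=bot.state();print(s["eef_pos"],s["torque"])
P=bot.camera_params("wrist");im=bot.capture("wrist");cv2.imwrite("pics/w4.png",im)
planf(rk(-48-120,0,60),12,-2)
```

```text
[ 0.37187499 -0.2289644   0.08154922] [2.49889988e-01 4.18569768e-01 4.72386504e-05]
shift cm [ 2.33 23.44 -2.25] rotvec [0.0008 0.0029 0.5627] t 13.1 q [-31.2  -0.1 -49.9  28.   -0.6   3. ] F [ 0.8  0.5 -3.2] w 0.694
```

View pics/w4.png

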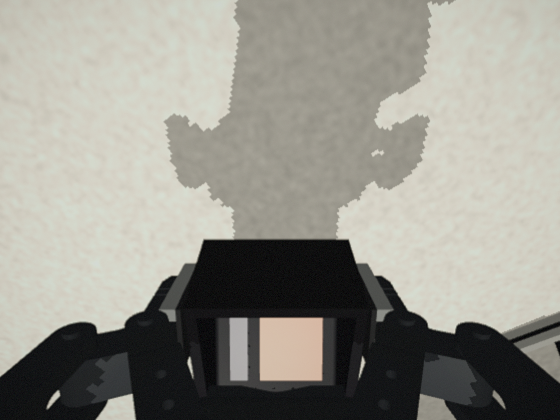

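The tray is held symmetrically by its near end. Next I'll swing it round in front of the lane, passing above the tin.

apply_moves(
  motion=[
    [[0.5, 3, 0, 0, 0, 0.07, 0.5], [1, 6.5, 0, 0, 0, 0.15, 0.5], [1.7, 10, 0, 0, 0, 0.23, 0.5], [2.3, 13.5, 0, 0, 0.001, 0.31, 0.5], [2.9, 17, 0, 0.001, 0.002, 0.39, 0.5], [3.5, 20.5, 0, 0.001, 0.003, 0.47, 0.5], [3.8, 23.5, 0, 0.001, 0.003, 0.55, 0.5], [3.9, 24.2, 0, 0.001, 0.003, 0.563, 0.5]],
  ],
)

```text
time_s: 14.1
eef_pos: [0.409, 0.015, 0.0789]
eef_rot: [[-0.978, 0.032, 0.204], [0.031, 0.999, -0.006], [-0.204, 0.0, -0.979]]
wrist_force: [0.2, 0.6, -3.0]
width: 0.695
```

Run:
```python
from h import *
s=bot.state();print(s["eef_pos"])
im=bot.capture("top")
planf(rk(-152,8,60),12,-2)
for n in ["tray","tin","divider_tab","stock"]:
    print(n,[(round(d["score"],2),c2w("top",d["position"]).round(3)) for d in bot.spot_in("top",n)[:2]])
cv2.imwrite("pics/t5.png",cv2.convertScaleAbs(cv2.resize(im[110:310,200:400],(600,600),interpolation=cv2.INTER_CUBIC),alpha=1.6))
im=bot.capture("scene");cv2.imwrite("pics/s5.png",cv2.convertScaleAbs(cv2.resize(im[130:330,180:420],(800,667),interpolation=cv2.INTER_CUBIC)[:600],alpha=1.6))
```

```text
[0.40900637 0.01502309 0.07892352]
shift cm [ 0.16 -0.16 -2.1 ] rotvec [-0.0004 -0.0034 -0.0025] t 14.15 q [  2.8  -2.6 -52.5  28.4  -0.9   4.6] F [ 1.3 -0.4 -2.4] w 0.691
tray [(0.71, array([0.48 , 0.011, 0.091]))]
tin [(0.47, array([0.435, 0.051, 0.019])), (0.35, array([0.649, 0.001, 0.136]))]
divider_tab [(0.73, array([0.552, 0.085, 0.068])), (0.43, array([0.476, 0.009, 0.09 ]))]
stock [(0.38, array([ 0.563, -0.098,  0.052]))]
```

View pics/s5.png

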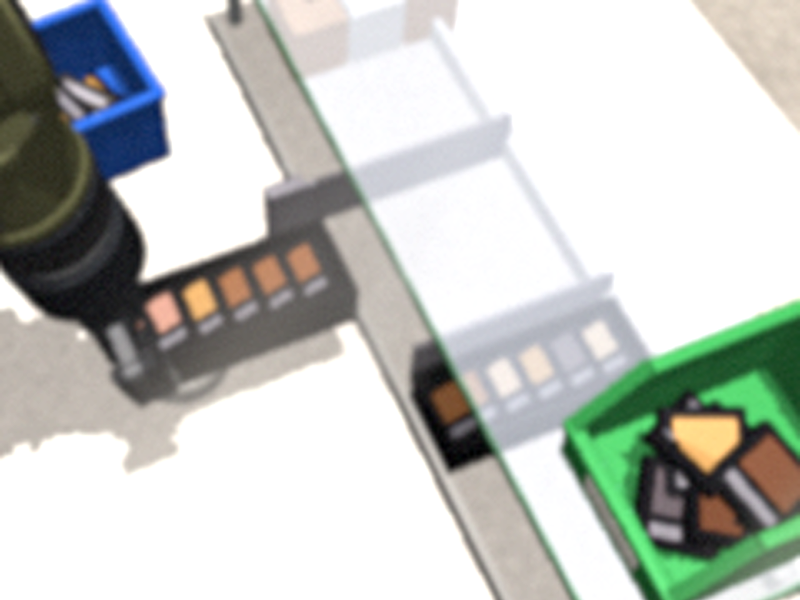

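The tray looks level, clear of the tin, and lined up between the guide and the divider. Inserting it until the hand is just short of the glass edge.

apply_moves(
  motion=[
    [[0.5, -0.2, -1.5, 0, -0.003, -0.003, 0.5], [2, -0.25, -2, 0, -0.003, -0.003, 0.5], [3.7, -0.3, -2, 0, -0.003, -0.003, 0.5], [5.4, -0.35, -2, 0, -0.003, -0.003, 0.5], [7.2, -0.4, -2, 0, -0.003, -0.003, 0.5], [9, -0.45, -2.2, 0, -0.003, -0.003, 0.5], [10.5, -0.5, -3, 0, -0.003, -0.003, 0.5], [10.5, -0.5, -3.7, 0, -0.003, -0.003, 0.5]],
  ],
)

```text
time_s: 15.4
eef_pos: [0.5166, 0.009, 0.0427]
eef_rot: [[-0.977, 0.037, 0.21], [0.036, 0.999, -0.007], [-0.21, 0.0, -0.978]]
wrist_force: [-0.4, 0.6, -3.1]
width: 0.695
```

apply_moves(
  motion=[
    [[0, 0, -0.1, 0, 0, 0, 0.5], [0, 0, -0.2, 0, 0, 0, 0.5], [0, 0, -0.3, 0, 0, 0, 0.5], [0, 0, -0.4, 0, 0, 0, 0.5], [0, 0, -0.5, 0, 0, 0, 0.5], [0, 0, -0.5, 0, 0, 0, 0.5], [0, 0, -0.5, 0, 0, 0, 0.5], [0, 0, -0.5, 0, 0, 0, 0.5]],
  ],
)

```text
time_s: 16.4
eef_pos: [0.5148, 0.009, 0.0378]
eef_rot: [[-0.977, 0.037, 0.209], [0.037, 0.999, -0.007], [-0.209, 0.0, -0.978]]
wrist_force: [0.8, -0.4, -3.2]
width: 0.692
```

apply_moves(
  motion=[
    [[0, 0, -0.05, 0, 0, 0, 0.5], [0, 0, -0.1, 0, 0, 0, 0.5], [0, 0, -0.15, 0, 0, 0, 0.5], [0, 0, -0.2, 0, 0, 0, 0.5], [0, 0, -0.2, 0, 0, 0, 0.5], [0, 0, -0.2, 0, 0, 0, 0.5], [0, 0, -0.2, 0, 0, 0, 0.5], [0, 0, -0.2, 0, 0, 0, 0.5]],
  ],
)

```text
time_s: 17.4
eef_pos: [0.5148, 0.009, 0.0358]
eef_rot: [[-0.977, 0.037, 0.209], [0.037, 0.999, -0.007], [-0.209, 0.0, -0.978]]
wrist_force: [0.0, -0.0, -1.5]
width: 0.695
```

apply_moves(
  motion=[
    [[0, 0, 0, 0, 0, 0, 1], [0, 0, 0, 0, 0, 0, 1], [0, 0, 0, 0, 0, 0, 1], [0, 0, 0, 0, 0, 0, 1], [-1, 0.04, 0, 0, 0, 0, 1], [-2.3, 0.08, 0.2, 0, 0, 0, 1], [-3.5, 0.12, 0.6, 0, -0.05, 0, 1], [-4.2, 0.15, 0.8, 0, -0.105, 0, 1]],
  ],
)

```text
time_s: 18.4
eef_pos: [0.4713, 0.0105, 0.0438]
eef_rot: [[-0.95, 0.037, 0.311], [0.036, 0.999, -0.007], [-0.311, 0.004, -0.95]]
wrist_force: [-0.7, 0.4, -1.0]
width: 1.0
```

apply_moves(
  motion=[
    [[0, 0, 0, 0, 0, 0, 0.35], [0, 0, 0, 0, 0, 0, 0.35], [0, 0, 0, 0, 0, 0, 0.35], [0, 0, 0, 0, 0, 0, 0.35], [0, 0, 0, 0, 0, 0, 0.35], [0, 0, 0, 0, 0, 0, 0.35], [0, 0, 0, 0, 0, 0, 0.35], [0, 0, 0, 0, 0, 0, 0.35]],
  ],
  squeeze=25,
)

```text
time_s: 19.4
eef_pos: [0.4727, 0.0105, 0.0438]
eef_rot: [[-0.95, 0.037, 0.31], [0.037, 0.999, -0.007], [-0.31, 0.004, -0.951]]
wrist_force: [-0.1, -0.3, -0.0]
width: 0.351
```

Run:
```python
from h import *
planf(rk(-88,8,44),18,-2);planf(rk(-18,8,44),28,-2);print(bot.state()["eef_pos"])
P=bot.camera_params("wrist");im=bot.capture("wrist");cv2.imwrite("pics/w6.png",im)
```

```text
shift cm [ 0.22  0.06 -0.17] rotvec [-0.0043  0.0013  0.0021] t 19.4 q [  1.9   4.2 -54.1  13.7  -1.    3.9] F [-0.1 -0.3 -0. ] w 0.351
shift cm [ 7.25 -0.19 -0.15] rotvec [-0.0106 -0.1732  0.0017] t 19.4 q [  1.9   4.2 -54.1  13.7  -1.    3.9] F [-0.1 -0.3 -0. ] w 0.351
[0.47273498 0.01046946 0.04378158]
```

View pics/w6.png

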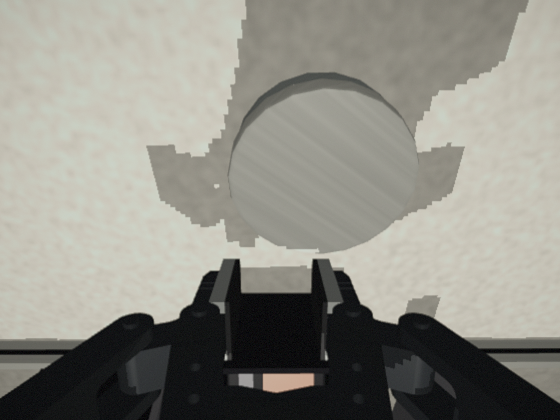

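The two fingertips face the tray's near end squarely. Now pushing it home, slowly towards the end.

apply_moves(
  motion=[
    [[0.6, 0, 0, 0, -0.01, 0, 0.35], [1.2, 0, 0, 0, -0.02, 0, 0.35], [1.8, -0.02, 0, 0, -0.04, 0, 0.35], [2.4, -0.04, 0, 0, -0.055, 0, 0.35], [3, -0.06, 0, 0, -0.07, 0, 0.35], [3.6, -0.08, 0, 0, -0.085, 0, 0.35], [4.2, -0.1, 0, 0, -0.1, 0, 0.35], [4.8, -0.12, 0, 0, -0.115, 0, 0.35]],
  ],
)

```text
time_s: 20.45
eef_pos: [0.5212, 0.0092, 0.0438]
eef_rot: [[-0.908, 0.036, 0.418], [0.036, 0.999, -0.007], [-0.418, 0.009, -0.908]]
wrist_force: [-1.6, -0.1, -0.3]
width: 0.349
```

apply_moves(
  motion=[
    [[0.25, 0, 0, 0, -0.01, 0, 0.35], [0.5, -0.02, 0, 0, -0.02, 0, 0.35], [0.75, -0.03, 0, 0, -0.03, 0, 0.35], [1, -0.04, 0, 0, -0.04, 0, 0.35], [1.2, -0.05, 0, 0, -0.05, 0, 0.35], [1.4, -0.05, 0, 0, -0.055, 0, 0.35], [1.6, -0.06, 0, 0, -0.06, 0, 0.35], [1.8, -0.06, 0, 0, -0.06, 0, 0.35]],
  ],
)

```text
time_s: 21.45
eef_pos: [0.5388, 0.0087, 0.0438]
eef_rot: [[-0.881, 0.036, 0.471], [0.037, 0.999, -0.007], [-0.471, 0.011, -0.882]]
wrist_force: [-2.2, 0.7, 0.7]
width: 0.347
```

Run:
```python
from h import *
planf(rk(-18,8,44),28,-2);print(bot.state()["eef_pos"])
im=bot.capture("scene");cv2.imwrite("pics/s7.png",im);
im=bot.capture("top");cv2.imwrite("pics/t7.png",im)
im=cv2.convertScaleAbs(cv2.resize(im[115:235,215:365],(750,600),interpolation=cv2.INTER_CUBIC),alpha=1.5);cv2.imwrite("pics/t7c.png",im)
```

```text
shift cm [ 0.64 -0.01 -0.15] rotvec [-0.0106  0.0019  0.0008] t 21.45 q [  1.6   7.4 -56.6  -2.   -1.2   3.5] F [-2.2  0.7  0.7] w 0.347
[0.53880579 0.00865408 0.0437673 ]
```

View pics/t7c.png

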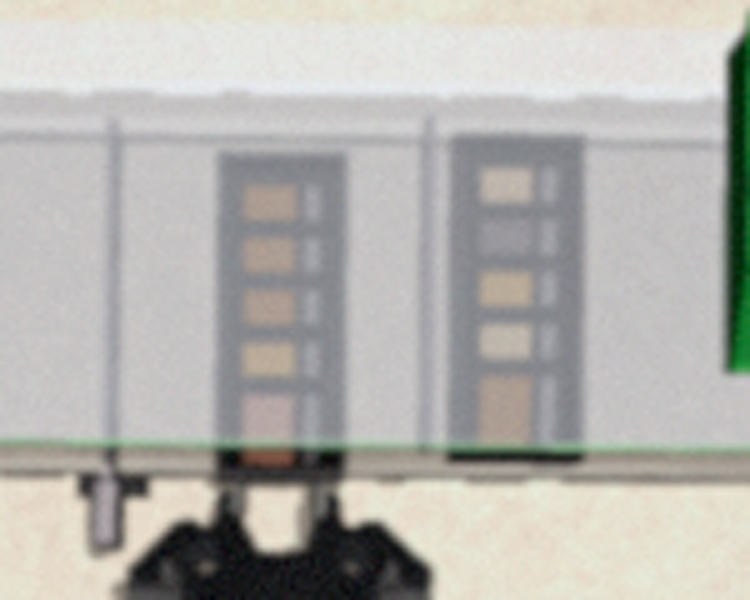

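Viewed from above, the tray is straight and lies about 1 cm short of the stop (far end at row 153, the stop line at about 137). I'll push on slowly and watch the force.

apply_moves(
  motion=[
    [[0.1, 0, 0, 0, 0, 0, 0.35], [0.2, 0, 0, 0, 0, 0, 0.35], [0.3, -0.01, 0, 0, 0, 0, 0.35], [0.4, -0.01, 0, 0, 0, 0, 0.35], [0.5, -0.02, 0, 0, 0, 0, 0.35], [0.6, -0.02, 0, 0, 0, 0, 0.35], [0.65, -0.02, 0, 0, 0, 0, 0.35], [0.7, -0.02, 0, 0, 0, 0, 0.35]],
  ],
)

```text
time_s: 22.55
eef_pos: [0.5458, 0.0085, 0.0438]
eef_rot: [[-0.881, 0.036, 0.471], [0.036, 0.999, -0.007], [-0.471, 0.011, -0.882]]
wrist_force: [-4.4, 0.1, 2.7]
width: 0.347
```

apply_moves(
  motion=[
    [[0.05, 0, 0, 0, 0, 0, 0.35], [0.1, 0, 0, 0, 0, 0, 0.35], [0.15, 0, 0, 0, 0, 0, 0.35], [0.2, 0, 0, 0, 0, 0, 0.35], [0.25, 0, 0, 0, 0, 0, 0.35], [0.25, 0, 0, 0, 0, 0, 0.35], [0.25, 0, 0, 0, 0, 0, 0.35], [0.25, 0, 0, 0, 0, 0, 0.35]],
  ],
)

```text
time_s: 23.55
eef_pos: [0.5484, 0.0085, 0.0438]
eef_rot: [[-0.881, 0.036, 0.471], [0.037, 0.999, -0.007], [-0.471, 0.011, -0.882]]
wrist_force: [-2.4, 0.7, 1.0]
width: 0.352
```

apply_moves(
  motion=[
    [[0.05, 0, 0, 0, 0, 0, 0.35], [0.1, 0, 0, 0, 0, 0, 0.35], [0.15, 0, 0, 0, 0, 0, 0.35], [0.2, -0.01, 0, 0, 0, 0, 0.35], [0.25, -0.01, 0, 0, 0, 0, 0.35], [0.3, -0.01, 0, 0, 0, 0, 0.35], [0.3, -0.01, 0, 0, 0, 0, 0.35], [0.3, -0.01, 0, 0, 0, 0, 0.35]],
  ],
)

```text
time_s: 24.55
eef_pos: [0.5499, 0.0084, 0.0431]
eef_rot: [[-0.883, 0.036, 0.469], [0.036, 0.999, -0.007], [-0.469, 0.011, -0.883]]
wrist_force: [-9.6, 0.3, 7.0]
width: 0.348
```

Run:
```python
from h import *
im=bot.capture("top");cv2.imwrite("pics/t8.png",im)
g=cv2.cvtColor(im,cv2.COLOR_BGR2GRAY).astype(float)
# dark/bright row profiles: tray far end and stock far end, stop line
print("tray",g[134:152,262:280].mean(1).round(0)); print("stock",g[134:152,308:328].mean(1).round(0)); print("empty",g[134:152,242:254].mean(1).round(0), g[134:152,288:296].mean(1).round(0))
```

```text
tray [136. 131. 131. 132. 134. 134. 123. 102.  91.  89.  89.  90.  92.  95.
 101. 103. 104. 103.]
stock [141. 132. 130. 130. 132. 136. 134. 120. 100.  90.  88.  90.  90.  92.
  99. 107. 110. 110.]
empty [135. 130. 130. 131. 135. 138. 137. 129. 119. 121. 128. 131. 131. 131.
 131. 132. 132. 131.] [138. 131. 131. 130. 132. 136. 138. 133. 121. 118. 126. 131. 130. 131.
 130. 130. 130. 131.]
```

The force rose to about 10 N with the tray's far edge on the stop line, so the tray is home. Backing off and going to the divider tab.

apply_moves(
  motion=[
    [[-1.5, 0, 0.5, 0, 0.02, 0, 0.35], [-4, 0.5, 2.5, 0, 0.05, 0, 0.6], [-5.5, 1.5, 5.5, -0.005, 0.085, 0, 1], [-5, 3.5, 7, -0.01, 0.085, 0, 1], [-5, 5.7, 7, -0.01, 0.085, 0, 1], [-4.5, 7.8, 7, -0.01, 0.085, 0, 1], [-4.5, 7.8, 7, -0.01, 0.085, 0, 1], [-4.5, 7.8, 7, -0.01, 0.085, 0, 1]],
  ],
)

```text
time_s: 25.6
eef_pos: [0.5063, 0.0861, 0.1138]
eef_rot: [[-0.918, 0.036, 0.394], [0.032, 0.999, -0.017], [-0.395, -0.003, -0.919]]
wrist_force: [-0.9, 0.1, -0.2]
width: 1.001
```

Run:
```python
from h import *
g=np.array([.534,.0862,.055]);planf(g,23,-2)
P=bot.camera_params("wrist");im=bot.capture("wrist");cv2.imwrite("pics/w9.png",im)
print([(round(d["score"],2),c2w("wrist",d["position"],P).round(3)) for d in bot.spot_in("wrist","divider_tab")[:2]])
```

```text
shift cm [ 2.84  0.01 -6.06] rotvec [0.0028 0.0042 0.0011] t 25.6 q [ 13.4  -0.7 -49.2  19.   -6.2  14.2] F [-0.9  0.1 -0.2] w 1.001
[(0.69, array([0.53 , 0.082, 0.063]))]
```

apply_moves(
  motion=[
    [[0.7, 0, -1.5, 0, 0, 0, 1], [1.4, 0, -3, 0, 0, 0, 1], [2.1, 0, -4.5, 0, 0, 0, 1], [2.8, 0, -6, 0, 0, 0, 1], [2.8, 0, -6, 0, 0, 0, 0], [2.8, 0, -6, 0, 0, 0, 0], [2.8, 0, -6, 0, 0, 0, 0], [2.8, 0, -6, 0, 0, 0, 0]],
  ],
  squeeze=25,
)

```text
time_s: 26.7
eef_pos: [0.5345, 0.0865, 0.0544]
eef_rot: [[-0.918, 0.036, 0.395], [0.032, 0.999, -0.016], [-0.395, -0.002, -0.918]]
wrist_force: [0.3, 0.8, 0.4]
width: 0.143
```

apply_moves(
  motion=[
    [[0, 0, 0, 0, 0, 0, 0], [0, 0, 0, 0, 0, 0, 0], [-0.02, -0.5, 0, 0, 0, 0, 0], [-0.05, -1.3, 0, 0, 0, 0, 0], [-0.08, -2.2, 0, 0, 0, 0, 0], [-0.11, -3.1, 0, 0, 0, 0, 0], [-0.14, -4, 0, 0, 0, 0, 0], [-0.15, -4.4, 0, 0, 0, 0, 0]],
  ],
)

```text
time_s: 27.7
eef_pos: [0.5328, 0.0426, 0.0544]
eef_rot: [[-0.918, 0.036, 0.395], [0.032, 0.999, -0.015], [-0.395, -0.001, -0.919]]
wrist_force: [-4.9, 1.6, 8.2]
width: 0.133
```

apply_moves(
  motion=[
    [[-0.01, -0.3, 0, 0, 0, 0, 0], [-0.02, -0.7, 0, 0, 0, 0, 0], [-0.04, -1.1, 0, 0, 0, 0, 0], [-0.05, -1.5, 0, 0, 0, 0, 0], [-0.07, -1.9, 0, 0, 0, 0, 0], [-0.08, -2.3, 0, 0, 0, 0, 0], [-0.09, -2.6, 0, 0, 0, 0, 0], [-0.1, -2.8, 0, 0, 0, 0, 0]],
  ],
)

```text
time_s: 28.7
eef_pos: [0.5318, 0.0154, 0.0545]
eef_rot: [[-0.918, 0.034, 0.395], [0.032, 0.999, -0.014], [-0.395, -0.0, -0.919]]
wrist_force: [-5.6, 5.2, 8.8]
width: 0.137
```

apply_moves(
  motion=[
    [[0, -0.1, 0, 0, 0, 0, 0], [0, -0.15, 0, 0, 0, 0, 0], [-0.01, -0.2, 0, 0, 0, 0, 0], [-0.01, -0.25, 0, 0, 0, 0, 0], [-0.01, -0.3, 0, 0, 0, 0, 0], [-0.01, -0.35, 0, 0, 0, 0, 0], [-0.02, -0.4, 0, 0, 0, 0, 0], [-0.02, -0.4, 0, 0, 0, 0, 0]],
  ],
)

```text
time_s: 29.7
eef_pos: [0.5316, 0.0114, 0.0545]
eef_rot: [[-0.918, 0.035, 0.395], [0.032, 0.999, -0.014], [-0.395, -0.0, -0.919]]
wrist_force: [-4.7, 3.5, 9.3]
width: 0.131
```

apply_moves(
  motion=[
    [[0, -0.05, 0, 0, 0, 0, 0], [0, -0.1, 0, 0, 0, 0, 0], [0, -0.15, 0, 0, 0, 0, 0], [0, -0.2, 0, 0, 0, 0, 0], [-0.01, -0.25, 0, 0, 0, 0, 0], [-0.01, -0.3, 0, 0, 0, 0, 0], [-0.01, -0.3, 0, 0, 0, 0, 0], [-0.01, -0.3, 0, 0, 0, 0, 0]],
  ],
)

```text
time_s: 30.7
eef_pos: [0.5315, 0.0085, 0.0544]
eef_rot: [[-0.918, 0.035, 0.395], [0.032, 0.999, -0.014], [-0.395, -0.0, -0.919]]
wrist_force: [-5.3, 4.6, 9.4]
width: 0.136
```

apply_moves(
  motion=[
    [[0, -0.03, 0, 0, 0, 0, 0], [0, -0.06, 0, 0, 0, 0, 0], [0, -0.09, 0, 0, 0, 0, 0], [0, -0.12, 0, 0, 0, 0, 0], [0, -0.15, 0, 0, 0, 0, 0], [0, -0.15, 0, 0, 0, 0, 0], [0, -0.15, 0, 0, 0, 0, 0], [0, -0.15, 0, 0, 0, 0, 0]],
  ],
)

```text
time_s: 31.7
eef_pos: [0.5314, 0.007, 0.0545]
eef_rot: [[-0.918, 0.034, 0.395], [0.032, 0.999, -0.014], [-0.395, -0.0, -0.919]]
wrist_force: [-6.4, 3.3, 9.3]
width: 0.139
```

apply_moves(
  motion=[
    [[0, -0.04, 0, 0, 0, 0, 0], [0, -0.08, 0, 0, 0, 0, 0], [0, -0.12, 0, 0, 0, 0, 0], [0, -0.16, 0, 0, 0, 0, 0], [0, -0.2, 0, 0, 0, 0, 0], [0, -0.2, 0, 0, 0, 0, 0], [0, -0.2, 0, 0, 0, 0, 0], [0, -0.2, 0, 0, 0, 0, 0]],
  ],
)

```text
time_s: 32.7
eef_pos: [0.5314, 0.0055, 0.0545]
eef_rot: [[-0.918, 0.034, 0.395], [0.031, 0.999, -0.013], [-0.395, 0.001, -0.919]]
wrist_force: [-7.1, 6.0, 9.4]
width: 0.134
```

apply_moves(
  motion=[
    [[0, -0.03, 0, 0, 0, 0, 0], [0, -0.06, 0, 0, 0, 0, 0], [0, -0.09, 0, 0, 0, 0, 0], [0, -0.12, 0, 0, 0, 0, 0], [0, -0.12, 0, 0, 0, 0, 0], [0, -0.12, 0, 0, 0, 0, 0], [0, -0.12, 0, 0, 0, 0, 0], [0, -0.12, 0, 0, 0, 0, 0]],
  ],
)

```text
time_s: 33.7
eef_pos: [0.5313, 0.0051, 0.0544]
eef_rot: [[-0.918, 0.033, 0.395], [0.031, 0.999, -0.011], [-0.395, 0.002, -0.919]]
wrist_force: [-6.5, 9.2, 10.7]
width: 0.134
```

apply_moves(
  motion=[
    [[0, -0.04, 0, 0, 0, 0, 0], [0, -0.08, 0, 0, 0, 0, 0], [0, -0.12, 0, 0, 0, 0, 0], [0, -0.16, 0, 0, 0, 0, 0], [0, -0.16, 0, 0, 0, 0, 0], [0, -0.16, 0, 0, 0, 0, 0], [0, -0.16, 0, 0, 0, 0, 0], [0, -0.16, 0, 0, 0, 0, 0]],
  ],
)

```text
time_s: 34.7
eef_pos: [0.5313, 0.0046, 0.0545]
eef_rot: [[-0.918, 0.031, 0.395], [0.03, 1.0, -0.008], [-0.395, 0.004, -0.919]]
wrist_force: [-7.6, 13.6, 11.0]
width: 0.138
```

Wrist force is now 13.6 N, with the guide flexing about 1.4 mm, so the tray is nipped. Easing back.

apply_moves(
  motion=[
    [[0, 0.1, 0, 0, 0, 0, 0], [0, 0.25, 0, 0, 0, 0, 0], [0.01, 0.4, 0, 0, 0, 0, 0], [0.02, 0.55, 0, 0, 0, 0, 0], [0.02, 0.7, 0, 0, 0, 0, 0], [0.03, 0.85, 0, 0, 0, 0, 0], [0.03, 0.95, 0, 0, 0, 0, 0], [0.03, 0.95, 0, 0, 0, 0, 0]],
  ],
)

```text
time_s: 35.7
eef_pos: [0.5315, 0.0105, 0.0544]
eef_rot: [[-0.918, 0.036, 0.395], [0.032, 0.999, -0.017], [-0.395, -0.003, -0.919]]
wrist_force: [-7.4, -0.4, 10.9]
width: 0.136
```

Run:
```python
from h import *
s=bot.state();print(s["eef_pos"],s["wrist_force"],s["eef_rot"])
im=bot.capture("top");cv2.imwrite("pics/t10.png",im)
g=cv2.cvtColor(im,cv2.COLOR_BGR2GRAY).astype(int)
for r in (160,180): print(g[r-2:r+3,255:305].mean(0).round(0).astype(int))
print("far tray",g[134:152,278:292].mean(1).round(0))
```

```text
[0.53154884 0.0105083  0.05442491] [-7.36278763 -0.42178036 10.89258525] [[-0.91813209  0.03630149  0.39460824]
 [ 0.03235009  0.99933767 -0.01666408]
 [-0.39495181 -0.00253422 -0.91869834]]
[131 130 131 130 132 131 130 130 130 131 130 131 131 130 125 121 123 125
 116 103  95  92  92  93  99 103 105 104 104 105 105 105 105 103  97  95
 101 107 105  98  91  91  91  92  99 107 115 122 124 113]
[130 130 130 131 131 132 132 132 132 132 132 131 131 129 125 121 126 123
 112  99  94  92  91  95 105 109 109 110 110 110 109 110 109 106  98  95
  99 104 102  96  91  90  90  94 100 110 117 125 126 114]
far tray [137. 130. 130. 131. 133. 135. 127. 105.  91.  88.  89.  90.  91.  94.
 101. 102. 103. 103.]
```

Run:
```python
from h import *
g=cv2.cvtColor(cv2.imread("pics/t10.png"),cv2.COLOR_BGR2GRAY).astype(float)
P=bot.camera_params("top")
for r in (155,165,175,185):
    a=g[r-3:r+4].mean(0)
    f=lambda lo,hi:(lambda w:(w*np.arange(lo,hi)).sum()/w.sum())(np.clip(a[lo:hi].max()-3-a[lo:hi],0,None))
    d,u=f(266,273),f(301,308)
    X=ray_z("top",d,r,.067,P);Y=ray_z("top",u,r,.065,P)
    e=np.array([.0349,.9994]);print(r,a[300:310].round(0),d,u,((X-Y)[:2]@e).round(4))
```

```text
155 [106. 115. 122. 126. 117. 101.  94.  93.  91.  90.] 270.56557377049177 305.5074626865671 0.0792
165 [109. 116. 122. 124. 113.  99.  93.  93.  91.  90.] 270.5 305.62106918238993 0.0795
175 [109. 117. 124. 125. 114.  99.  94.  93.  91.  90.] 270.3464566929134 305.6362204724409 0.0798
185 [110. 118. 125. 126. 115. 100.  95.  94.  91.  90.] 270.30827067669173 305.5975975975976 0.0797
```

The force drop and the picture agree on about 5 mm of play. Releasing and backing away.

apply_moves(
  motion=[
    [[0, 0, 0, 0, 0, 0, 1], [0, 0, 0, 0, 0, 0, 1], [0, 0, 0, 0, 0, 0, 1], [0, 0, 0, 0, 0, 0, 1], [0, 0, 0, 0, 0, 0, 1], [-1.2, 0, 2.5, 0, 0, 0, 1], [-2.5, 0, 5.5, 0, 0, 0, 1], [-4, 0, 9, 0, 0, 0, 1]],
  ],
)

```text
time_s: 36.75
eef_pos: [0.4909, 0.0105, 0.1442]
eef_rot: [[-0.919, 0.036, 0.393], [0.032, 0.999, -0.016], [-0.394, -0.002, -0.919]]
wrist_force: [-0.4, -0.3, 0.1]
width: 1.0
```

Run:
```python
from h import *
s=bot.state();print(s["eef_pos"],s["wrist_force"],s["time_s"])
im=bot.capture("top");cv2.imwrite("pics/t11.png",im)
g=cv2.cvtColor(im,cv2.COLOR_BGR2GRAY).astype(int)
for r in (155,165,180): print(g[r-3:r+4,264:306].mean(0).round(0).astype(int))
print("far tray",g[134:152,278:292].mean(1).round(0))
for n in ["bin","tin","stock","divider_tab"]:
    print(n,[(round(d["score"],2),c2w("top",d["position"]).round(3)) for d in bot.spot_in("top",n)[:1]])
cv2.imwrite("pics/t11c.png",cv2.convertScaleAbs(cv2.resize(im[125:225,250:340],(540,600),interpolation=cv2.INTER_CUBIC),alpha=1.5))
```

```text
[0.49086906 0.01053295 0.14416784] [-0.44769605 -0.34842117  0.08968402] 36.75
[131 130 130 131 130 125 121 122 125 115 102  95  92  91  91  95  98  98
  98  99  98  99  97  98  96  94  92  96 100  98  95  91  90  90  92  97
 107 115 123 126 118 101]
[131 130 131 131 130 125 120 123 124 115 102  95  92  91  92  95  98  99
  98  98  99  99  98  98  97  93  92  96  99  99  95  91  91  90  92 100
 109 116 123 124 113  99]
[131 131 131 131 129 125 121 124 125 112  99  94  92  90  94 103 106 108
 107 107 108 108 107 108 104  97  94  98 103 101  95  91  90  92  93  99
 109 117 124 126 114 100]
far tray [137. 130. 130. 130. 133. 134. 126. 105.  91.  88.  89.  90.  91.  94.
 100. 104. 103. 104.]
bin [(0.63, array([0.419, 0.252, 0.039]))]
tin []
stock []
divider_tab [(0.49, array([0.55 , 0.012, 0.07 ]))]
```

View pics/t11c.png

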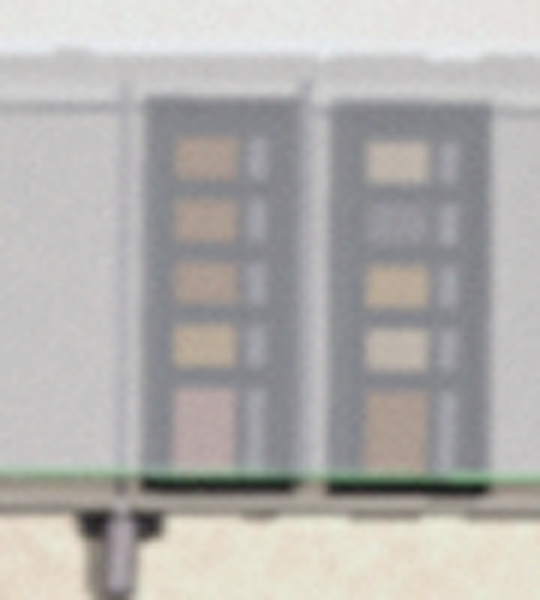

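In the final view the tray stands square at the stop against the guide (column ≈305), and the divider (≈125) keeps a thin visible gap. That puts guide and divider about 70 mm apart, unchanged by letting go. Handing in.

```bash
python3 -c "
from rig import bot
print(bot.hand_in())"
```

```text
the job is handed in; nothing more can be done
None
```

I finished the job and handed it in at about 37 s of the 72 s allowed; the rig gave no verdict.

**What I did:**
1. Slid the divider open by its tab.
2. Gripped the tray by its near end and carried it level over the tin. I set it part-way into the lane, short of the glass edge.
3. Pushed it home with two fingertips until the wrist force rose to about 10 N at the back stop.
4. Closed the divider until the wrist force reached 13.6 N, with the guide flexing by roughly 1.4 mm.
5. Eased the divider back, let go and moved clear.

**Last checks:**
- **Tray:** in the top picture its far edge lies on the stop line, and it stands straight against the guide.
- **Play:** guide to divider measures about 70 mm, roughly 5 to 6 mm of play. The divider did not move when I let go.
- **Robot:** wrist force is near zero, so it touches nothing.
- **Bin:** within about 3 mm of where it started.

**Failed or uncertain:**
- The network did not find the tin or the neighbouring tray in the last picture. The neighbouring tray looks unmoved by eye; the tin was not rechecked at the end. It was reported 22 mm off (low score) while half hidden under the arm, but I saw no contact with it.
- My automatic guide-to-divider measurement gave 79 mm because it locked onto the neighbouring tray's edge. I used the distance read from the picture instead.
- Early on, tilting the hand 40 to 45° hit a joint-3 limit and the arm drifted a few centimetres towards the rack without contact. I used smaller tilts after that.

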